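# Re-rack the mould cores in reverse order

## Robot

A 6-joint arm with a two-finger parallel gripper is mounted at the origin on the work surface. World frame = base frame: x ahead of the robot, y to its left, z up, the work surface at z = 0. Lengths are in m, angles in rad, forces in N, time in s.
With the tool pointing down it reaches from about 0.3 to 0.875 m from the base axis. Payload 6.4 kg.
Tool frame: the origin (TCP) lies midway between the tips of the shut fingers; the grasp point (between the pads) lies 19 mm behind it (ctrl.tcp_to_grasp is the distance from the TCP to the grasp point, in m); z points along the fingers, y is the direction in which the jaws open and shut (so a half turn about z gives the same grasp; the last joint's range is limited). The gripper opens to 85 mm and grips with 20 to 120 N. Pads are 22 mm wide; open, the fingers measure 114 mm over their backs; the gripper's body (76 mm by 85 mm) begins 54 mm behind the grasp point. The pads swing forward as they close: fully open they stand 13 mm farther back than shut.
Start: joints at [1.008, 0.181, 1.607, -0, 1.354, -0.206], TCP at [0.201, 0.539, 0.231] pointing down, gripper open.
Joint ranges: [-2.99, 2.99], [-0.89, 2.07], [0.3, 2.58], [-1.14, 4.28], [0, 2.63], [-3.12, 3.12]. Speed limits (rad/s): [2.57, 2.57, 3.01, 3.14, 3.14, 3.14].

## Interface

Orientations are given as a unit quaternion [w, x, y, z].
In Python, from bench import monitor, imaging, order, spotter, ctrl gives the robot as it stands.
- The arm moves only by the shell command python3 -m pendant 'ROWS'. ROWS is JSON, a list that holds one entry, the list of rows, each a list of 5 numbers: the shift along the world's x, y, z in mm, then the turn about the world's z in degrees, then the finger opening in mm, from 0 to 85.4. A call has 1 to 8 rows; each row shifts and turns the commanded pose from where the row before left it; what a row does not reach is not made up. A row lasts 1/8 s, in which the tool goes at most 62.5 mm and 10.7 degrees, less where a joint would pass 70% of its speed; a pose out of reach is approached as far as the arm can. A call with a gripper value outside its range is refused whole. The fingers move at their own pace and stop on an object; the grip force is fixed at half the most. Time passes only in rows, so rows that do not move let the fingers close. It gives the time, the measured TCP pose, the force and the opening at its end, in the units of the state.
- monitor.get_obs(): the state, without advancing time (a new reading comes with each control period).
- imaging.camera(name): name is "scene" or "top" or "wrist"; returns a dict with "img" (400x640x3 uint8, red, green, blue), "vfov" (degrees; the focal length in pixels is half the picture's height over the tangent of half this angle, whatever the lens; pixels are square), "cx", "cy" (the principal point, pixels), "origin" and "orientation" of the camera in the world. Camera axes: x right, y down, z forward; pixel columns grow to the right and rows downward; lengths in m; the calibration is good to about 2 mm. A picture is of the moment at which its call begins. There is no depth.
- order.hand_in(): hands the job in, once; it reports no verdict.
Trained networks look in the newest picture that a camera, given by its name, has taken for a name from the list of things; names that differ only in an ending like _2 or _b are one class to them, and where a whole thing is asked for, a point or a joint stands for the part that bears it (a point fixed in the world has none). Each returns a list of dicts, best first, with "confidence" (0 to 1); they miss things now and then, are a little off and sometimes report something else, mostly with a low value. They report only what shows in the picture. A call takes as long as a camera call.
- spotter.recognise(camera, thing): "at" ([x, y, z] in m, in the coordinates of the camera as it stood for that picture, good to about 4 mm: the middle of the surface that is visible of it).
- spotter.tip_of(camera, thing): "at" ([x, y, z] in m, in the coordinates of the camera as it stood for that picture, good to about 4 mm: a listed point, or the origin of a listed thing).
The state is a dict: "time_s": time; "q": joint angles; "dq": joint speeds; "joint_efforts": joint torques, N m; "eef_pos": TCP position; "eef_rot": TCP orientation; "wrist_force": force on the tool from outside, world axes, zero at the start; "torque": the same for the moment, N m; "opening": opening from 0.0 (shut) to 1.0 (fully open).
Only numpy, scipy, OpenCV 4.12 (cv2) and the standard library are available. Lean on these libraries where they do the work, as an engineer would, in place of code of your own. Each camera call takes 0.05 s, during which the arm holds its last target. There are 200 camera calls.

## Task

Four polished mould cores stand in a row in the white wash rack. Move each one to the empty plywood fitting rack, one core per pocket, in reverse order as seen from the robot: the core that stood leftmost in the wash rack goes into the rightmost pocket, the next one into the pocket beside it, and so on. Let every core stand upright on the floor of its pocket, and never let one tip over.

Things in the scene. Friction and masses are not known exactly. Their poses are not given: they have to be found in the camera images.
- core_round: Mould core: a round column of 24 mm diameter from 8 to 54 mm above the underside, with a narrower domed nose (16 mm diameter) up to 68 mm. Grip it on the column. Steel, on a round foot (34 mm diameter, 8 mm high). Origin: centre of the foot's underside; z up. Its x axis starts within 0.3 rad of the wash rack's x (across the row). 0.1 to 0.3 kg.
- core_square: Mould core: a square column, 24 x 24 mm with its faces square to its x and y axes, from 8 to 54 mm above the underside, flat top with a small dark dot. Steel, on a round foot (34 mm diameter, 8 mm high). Origin: centre of the foot's underside; z up. Its x axis starts within 0.3 rad of the wash rack's x (across the row). 0.1 to 0.3 kg.
- core_hex: Mould core: a hexagonal column, 26 mm across flats (two flats face its +x and -x), from 8 to 48 mm above the underside, flat top with a larger dark disc; the shortest. Steel, on a round foot (34 mm diameter, 8 mm high). Origin: centre of the foot's underside; z up. Its x axis starts within 0.3 rad of the wash rack's x (across the row). 0.1 to 0.3 kg.
- core_blade: Mould core: a flat blade, 12 mm thick along its x axis and 30 mm wide along its y axis, from 8 to 54 mm above the underside, with two teeth on top up to 64 mm and a gap between them. Steel, on a round foot (34 mm diameter, 8 mm high). Origin: centre of the foot's underside; z up. Its x axis starts within 0.3 rad of the wash rack's x (across the row). 0.1 to 0.3 kg.
- cup_round: Black plastic cup fixed on the wash rack, in which core_round stands at the start: it marks that core's original place in the row. The four cups are alike: square, 50 x 50 mm outside, 9 mm high, walls and floor 3 mm. Origin: centre of its underside (12 mm above the table); axes parallel to the wash rack's.
- cup_square: Black plastic cup fixed on the wash rack, in which core_square stands at the start: it marks that core's original place in the row. The four cups are alike: square, 50 x 50 mm outside, 9 mm high, walls and floor 3 mm. Origin: centre of its underside (12 mm above the table); axes parallel to the wash rack's.
- cup_hex: Black plastic cup fixed on the wash rack, in which core_hex stands at the start: it marks that core's original place in the row. The four cups are alike: square, 50 x 50 mm outside, 9 mm high, walls and floor 3 mm. Origin: centre of its underside (12 mm above the table); axes parallel to the wash rack's.
- cup_blade: Black plastic cup fixed on the wash rack, in which core_blade stands at the start: it marks that core's original place in the row. The four cups are alike: square, 50 x 50 mm outside, 9 mm high, walls and floor 3 mm. Origin: centre of its underside (12 mm above the table); axes parallel to the wash rack's.
- wash_rack: Rack full at the start: white plastic, black cups, lips 21 mm high on both long sides. Fixed plate, 78 (x) x 262 (y, along the row) x 12 mm. Origin: centre of its underside, on the table; y to the left seen from the robot and x away from it, within 0.3 rad. Cups at y = +93, +31, -31, -93 mm; cores stand with undersides 15 mm, cup rims 21 mm above the table. May be left or right of the other rack.
- fitting_rack: Rack empty at the start: plywood, four dark steel pockets, a steel lug 22 mm high at each end. Fixed plate, 78 (x) x 262 (y, along the row) x 12 mm. Origin: centre of its underside, on the table; y to the left seen from the robot and x away from it, within 0.3 rad. Pockets at x = 0, y = +93, +31, -31, -93 mm, 46 x 46 mm inside, floor 15 mm and rim 21 mm above the table.

How it is judged:
By the outcome, as a careful person would: the job done as asked, in the order asked, and still so for the second after the job is handed in, with the robot touching nothing.
It also fails if it takes over 115 s, if anything falls off the work surface, if the arm or the gripper's body presses on something with over 40 N, if the wrist force passes 120 N, or if a joint passes its speed limit or range.

## Working session

There is one attempt and no reset: what is moved stays moved. The work goes in short steps, Python scripts to look and compute and a shell command to move; the robot and the scene stay as the last step left them, time stands still between calls to the robot, and variables do not carry over. Pictures are saved under pics/ and viewed, about 12 in all and at most 16, crops included, and the job is handed in when it is done.

```bash
ls; mkdir -p pics; cat > h.py <<'E'
import numpy as np,cv2
from scipy.spatial.transform import Rotation as R
from bench import monitor, imaging, order, spotter, ctrl
def rot(q): return R.from_quat([q[1],q[2],q[3],q[0]]).as_matrix()
def cam(n,save=None):
    c=imaging.camera(n); c['R']=rot(c['orientation']); c['o']=np.array(c['origin'])
    c['f']=200/np.tan(np.radians(c['vfov'])/2)
    if save: cv2.imwrite(f'pics/{save}.png',c['img'][:,:,::-1])
    return c
def w(c,p): return c['o']+c['R']@np.array(p)
def px2w(c,u,v,z):
    d=c['R']@np.array([(u-c['cx'])/c['f'],(v-c['cy'])/c['f'],1]); return c['o']+d*(z-c['o'][2])/d[2]
def w2px(c,p):
    q=c['R'].T@(np.array(p)-c['o']); return q[:2]/q[2]*c['f']+[c['cx'],c['cy']]
E
python3 - <<'E'
from h import *
np.set_printoptions(precision=4,suppress=True)
for n in ['top','scene']:
    c=cam(n,n+'0'); print(n,c['o'],c['R'][:,2],c['vfov'],c['cx'],c['cy'])
    for t in ['core_round','core_square','core_hex','core_blade','cup_round','cup_square','cup_hex','cup_blade','wash_rack','fitting_rack']:
        print(t,[(np.round(w(c,d['at']),4),round(d['confidence'],2)) for d in spotter.tip_of(n,t)[:2]])
s=monitor.get_obs();print(s['time_s'],s['eef_pos'],s['eef_rot'],s['opening'],ctrl.tcp_to_grasp)
E
```

```text
pics
top [0.3715 0.0125 0.8611] [ 0.2208  0.0031 -0.9753] 47.38616866840034 314.9061339518549 198.17918450432543
core_round [(array([0.5659, 0.23  , 0.015 ]), 0.59)]
core_square [(array([0.5664, 0.1626, 0.0171]), 0.68), (array([0.5707, 0.2882, 0.0109]), 0.16)]
core_hex [(array([0.5584, 0.1027, 0.017 ]), 0.74), (array([0.5678, 0.1639, 0.0171]), 0.54)]
core_blade [(array([0.5724, 0.2856, 0.011 ]), 0.84)]
cup_round [(array([0.5679, 0.2312, 0.0182]), 0.91)]
cup_square [(array([0.5618, 0.1684, 0.0156]), 0.73)]
cup_hex []
cup_blade [(array([0.5694, 0.294 , 0.012 ]), 0.79)]
wash_rack [(array([0.5647, 0.1976, 0.0002]), 0.8), (array([0.5661, 0.2289, 0.0141]), 0.29)]
fitting_rack [(array([ 0.5851, -0.165 , -0.001 ]), 0.87)]
scene [0.8243 0.2981 0.6737] [-0.3552 -0.4167 -0.8368] 55.62130370241922 319.5915250331647 198.58846561384777
core_round [(array([0.5669, 0.2284, 0.0167]), 0.68)]
core_square [(array([0.5643, 0.1673, 0.0138]), 0.83)]
core_hex [(array([0.5584, 0.1061, 0.0147]), 0.74)]
core_blade [(array([0.5689, 0.293 , 0.014 ]), 0.9)]
cup_round [(array([0.564 , 0.2334, 0.0133]), 0.8)]
cup_square [(array([0.5628, 0.1691, 0.0096]), 0.71)]
cup_hex [(array([0.5584, 0.1048, 0.0112]), 0.69)]
cup_blade [(array([0.5659, 0.2908, 0.0165]), 0.75), (array([0.561 , 0.2321, 0.013 ]), 0.25)]
wash_rack [(array([ 0.5647,  0.1947, -0.0042]), 0.85)]
fitting_rack [(array([ 0.5853, -0.1646,  0.0004]), 0.76)]
1.1 [0.2008 0.5388 0.2313] [-0.      0.1775  0.9841  0.    ] 0.9987416183094214 0.0187
```

```bash
python3 - <<'E'
import cv2
a=cv2.imread('pics/top0.png')
cv2.imwrite('pics/top0c.png',cv2.resize(a,(800,500)))
b=cv2.imread('pics/scene0.png')
cv2.imwrite('pics/scene0c.png',cv2.resize(b,(800,500)))
E
```

```text
(no output)
```

View pics/top0c.png

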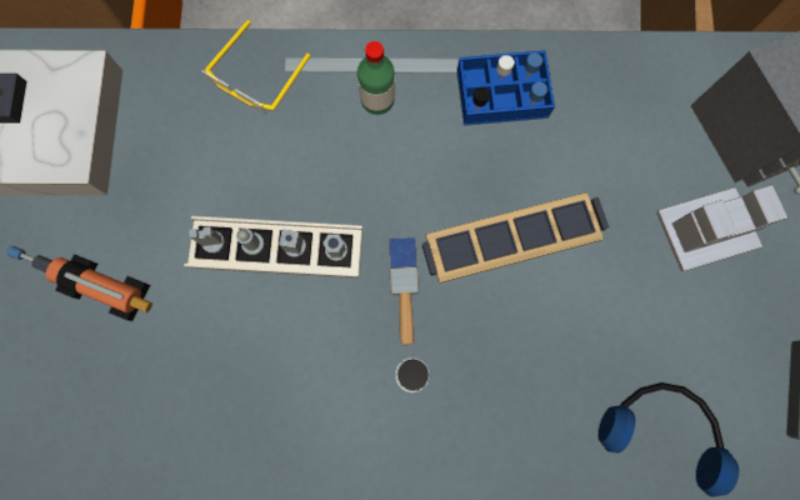

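View pics/scene0c.png

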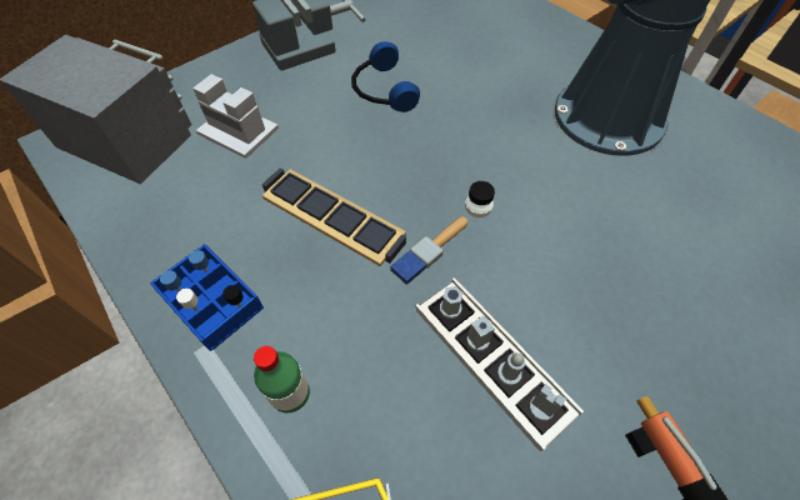

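The top and scene views agree. The wash rack is on the left, around px 275,247 in the top view, holding blade, round, square and hex from left to right. The empty fitting rack is on the right, around px 515,237. I'll move over the wash rack for a close look.

```bash
python3 -m pendant '[[[35,-40,0,-9,85],[42,-42,0,-9,85],[42,-42,0,-9,85],[42,-42,0,-9,85],[42,-42,0,-9,85],[42,-42,0,-9,85],[42,-42,0,-9,85],[42,-42,0,-9,85]]]'
python3 - <<'E'
from h import *
np.set_printoptions(precision=4,suppress=True)
c=cam('wrist','w1'); print(c['o'],c['R'],c['vfov'],monitor.get_obs()['eef_pos'])
for t in ['core_round','core_square','core_hex','core_blade','cup_round','cup_square','cup_hex','cup_blade','wash_rack']:
    print(t,[(np.round(w(c,d['at']),4),round(d['confidence'],2)) for d in spotter.tip_of('wrist',t)[:2]])
cv2.imwrite('pics/w1c.png',cv2.resize(c['img'][:,:,::-1],(800,500)))
E
```

```text
time_s: 2.1
eef_pos: [0.5311, 0.2033, 0.2315]
eef_rot: [0.0, 0.724, 0.69, 0.0]
wrist_force: [0.5, 0.1, -0.4]
opening: 0.994
[0.5341 0.274  0.3732] [[ 0.9989 -0.0454 -0.0125]
 [-0.047  -0.9586 -0.2809]
 [ 0.0007  0.2811 -0.9597]] 64.40407954089163 [0.5359 0.1977 0.2316]
core_round [(array([0.5652, 0.2311, 0.0121]), 0.9)]
core_square [(array([0.5687, 0.1679, 0.0116]), 0.75)]
core_hex [(array([0.5602, 0.1031, 0.0134]), 0.63)]
core_blade [(array([0.5689, 0.2908, 0.0158]), 0.64)]
cup_round [(array([0.5668, 0.1682, 0.0129]), 0.72), (array([0.5638, 0.2239, 0.0119]), 0.56)]
cup_square [(array([0.5622, 0.1657, 0.0106]), 0.96)]
cup_hex [(array([0.5625, 0.1025, 0.0132]), 0.94), (array([0.5635, 0.167 , 0.0148]), 0.56)]
cup_blade [(array([0.5722, 0.2881, 0.0082]), 0.58)]
wash_rack [(array([0.5661, 0.1943, 0.001 ]), 0.73)]
```

View pics/w1c.png

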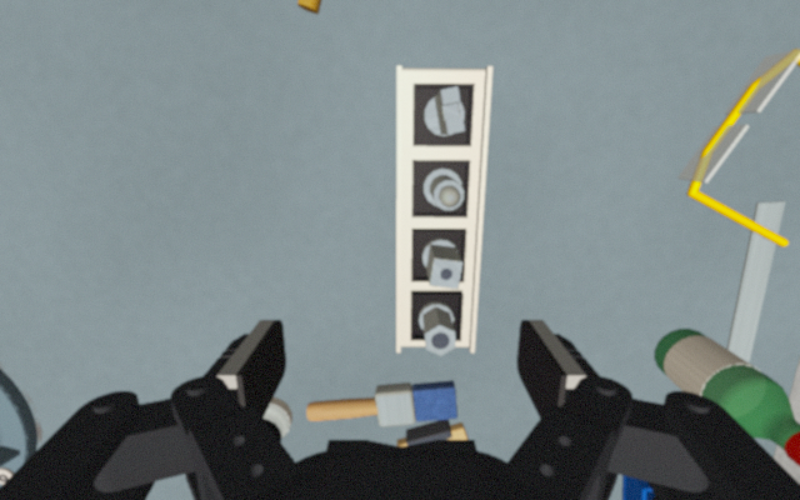

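```bash
python3 - <<'E'
import cv2,numpy as np
a=cv2.imread('pics/w1.png')
c=[cv2.resize(a[y:y+120,310:396],None,fx=4.6,fy=4.6,interpolation=cv2.INTER_CUBIC) for y in (55,168)]
cv2.imwrite('pics/w1d.png',np.hstack(c))
t=cv2.imread('pics/top0.png')
c=cv2.resize(t[150:230,330:490],None,fx=5,fy=5,interpolation=cv2.INTER_CUBIC)
cv2.imwrite('pics/fit.png',c)
E
```

```text
(no output)
```

View pics/w1d.png

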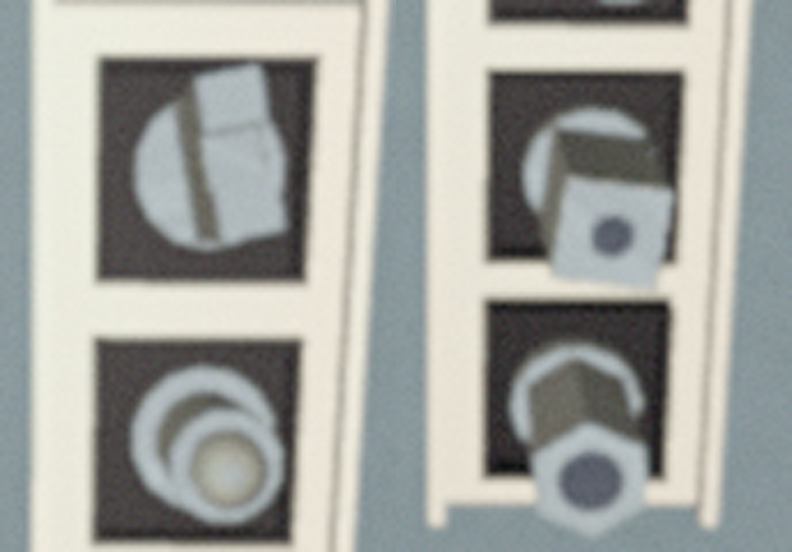

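View pics/fit.png

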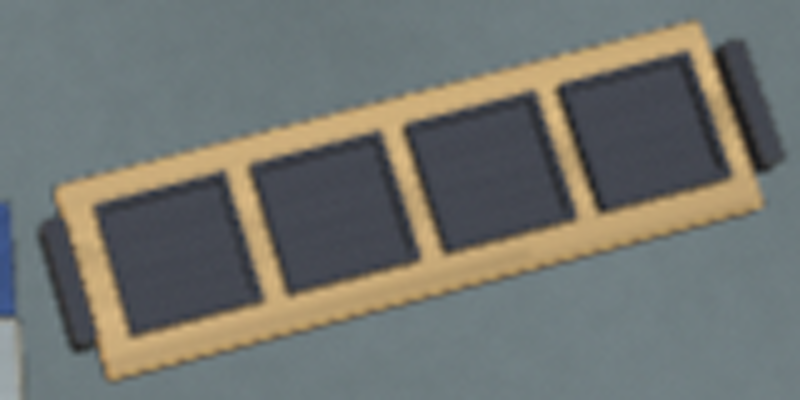

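Close up, the blade is clearly turned a few degrees, and so is the square. The hex flats face nearly across the row. The fitting pockets are sharp enough to fit their corners.

```bash
cat > m1.py <<'E'
from h import *
from scipy.optimize import least_squares
np.set_printoptions(precision=4,suppress=True)
t=cam('top'); c=cam('wrist')
def rackfit(c,P,z,half):
    W=np.array([[px2w(c,u,v,z)[:2] for u,v in q] for q in P]).reshape(-1,2)
    L=np.array([[(half,y+half),(half,y-half),(-half,y-half),(-half,y+half)] for y in (.093,.031,-.031,-.093)]).reshape(-1,2)
    f=lambda p:((L@np.array([[np.cos(p[2]),np.sin(p[2])],[-np.sin(p[2]),np.cos(p[2])]])+p[:2])-W).ravel()
    r=least_squares(f,[.57,0,0]); return r.x,np.sqrt(np.mean(r.fun**2)),r.x[:2]+np.array([[-y*np.sin(r.x[2]),y*np.cos(r.x[2])] for y in (.093,.031,-.031,-.093)])
if __name__=='__main__':
    F=[[(95,205),(225,172),(262,302),(130,337)],[(250,163),(380,132),(418,262),(290,297)],[(405,128),(538,92),(577,220),(443,253)],[(557,88),(688,52),(730,180),(597,213)]]
    F=[[(330+x/5-.4,150+y/5-.4) for x,y in q] for q in F]
    print('fit',*rackfit(t,F,.021,.023),sep='\n')
    A=lambda x,y:(310+x/4.6-.4,55+y/4.6-.4); B=lambda x,y:(310+(x-395.6)/4.6-.4,168+y/4.6-.4)
    def ln(f,p,q,z):
        a,b=px2w(c,*f(*p),z),px2w(c,*f(*q),z); d=(a-b)[:2]; 
        if d[1]<0: d=-d
        print('yaw deg',np.degrees(np.arctan2(-d[0],d[1])),(a+b)/2)
    print('blade');ln(A,(178,95),(203,240),.023);ln(A,(190,80),(218,238),.069);ln(A,(265,70),(285,230),.079)
    print('sq');ln(B,(565,178),(553,275),.069);ln(B,(672,187),(657,287),.069)
    print('hex');ln(B,(534,455),(537,508),.063);ln(B,(650,455),(643,510),.063);ln(B,(587,423),(590,537),.063)
    print('round top',px2w(c,*A(230,467),.083))
    print('wash edge');ln(B,(428,180),(428,525),.021);ln(A,(33,150),(30,450),.021);ln(A,(390,0),(355,500),.021)
    s=monitor.get_obs();print(s['eef_pos'],s['eef_rot'])
    print('hexfoot', px2w(c,*B(577,410),.023), 'sqfoot',px2w(c,*B(590,172),.023),'roundfoot',px2w(c,*A(205,440),.023),'bladefoot',px2w(c,*A(210,172),.023))
E
python3 m1.py
```

```text
fit
[ 0.5822 -0.1692  0.262 ]
0.0031134461588572357
[[ 0.5581 -0.0793]
 [ 0.5742 -0.1392]
 [ 0.5902 -0.1991]
 [ 0.6063 -0.259 ]]
blade
yaw deg 9.54857610972101 [0.5641 0.2942 0.023 ]
yaw deg 9.985645163100836 [0.5625 0.2933 0.069 ]
yaw deg 7.69736616740609 [0.5749 0.2938 0.079 ]
sq
yaw deg -7.740394944154813 [0.5523 0.172  0.069 ]
yaw deg -7.983786807106056 [0.5754 0.1686 0.069 ]
hex
yaw deg 1.6073273624484876 [0.546  0.1066 0.063 ]
yaw deg -6.617015544586708 [0.5722 0.1053 0.063 ]
yaw deg 0.6371014588130226 [0.5585 0.1064 0.063 ]
round top [0.5656 0.2349 0.083 ]
wash edge
yaw deg -2.486532157712857 [0.5206 0.1205 0.021 ]
yaw deg -3.0885195163501264 [0.5267 0.2658 0.021 ]
yaw deg -2.9169975337907137 [0.6059 0.2722 0.021 ]
[0.5293 0.2056 0.2314] [0.     0.7214 0.6925 0.0001]
hexfoot [0.5592 0.1052 0.023 ] sqfoot [0.5634 0.1704 0.023 ] roundfoot [0.5667 0.2329 0.023 ] bladefoot [0.5684 0.2932 0.023 ]
```

```bash
python3 - <<'E'
from h import *
np.set_printoptions(precision=4,suppress=True)
for i in range(4):
    c=cam('wrist',f'w2_{i}'); s=monitor.get_obs(); print(s['time_s'],s['eef_pos'],s['eef_rot'],np.array(s['dq']),c['o'])
    np.savez(f'w2_{i}.npz',**{k:c[k] for k in('R','o','f','cx','cy','img')})
E
```

```text
2.75 [0.5295 0.2055 0.2314] [0.0001 0.7216 0.6924 0.0001] [-0.0065  0.0015 -0.0001 -0.0016  0.0002  0.0005] [0.5318 0.2765 0.3731]
2.8 [0.5295 0.2053 0.2314] [0.     0.7217 0.6923 0.0001] [-0.0057  0.0029 -0.0012 -0.0003  0.0014  0.0003] [0.532  0.2763 0.3731]
2.85 [0.5296 0.2052 0.2314] [0.     0.7218 0.6921 0.0001] [-0.005   0.0028 -0.0018 -0.0014  0.0008 -0.0002] [0.5321 0.2762 0.3731]
2.9 [0.5297 0.2051 0.2314] [0.     0.7218 0.6921 0.0001] [-0.004   0.0028  0.0009  0.0009  0.0023  0.0007] [0.5322 0.276  0.373 ]
```

The arm rings briefly after fast moves and then settles on the commanded pose, so I'll move gently and add settling rows. Now above the blade.

```bash
cat > look.py <<'E'
import sys
from h import *
np.set_printoptions(precision=4,suppress=True)
name=sys.argv[1]; c=cam('wrist',name); s=monitor.get_obs(); q=s['eef_rot']
ty=rot(q)[:,1]; ty=ty*np.sign(ty[0]); print(s['time_s'],s['eef_pos'],'jaw',np.degrees(np.arctan2(ty[1],ty[0])),s['opening'],s['wrist_force'])
np.savez(name+'.npz',**{k:c[k] for k in('R','o','f','cx','cy')})
for t in sys.argv[2:]: print(t,[(np.round(w(c,d['at']),4),round(d['confidence'],2)) for d in spotter.tip_of('wrist',t)[:2]])
# mark the TCP axis at z=.069 and .02
im=c['img'][:,:,::-1].copy(); p=np.array(s['eef_pos'])
cv2.imwrite(f'pics/{name}c.png',cv2.resize(im,(800,500)))
E
python3 -m pendant '[[[6,14,-10,2,85],[10,20,-30,3,85],[10,20,-35,3,85],[8,18,-30,2,85],[6,14,-25,1.4,85],[0,0,0,0,85],[0,0,0,0,85],[0,0,0,0,85]]]'
python3 look.py w3 core_blade cup_blade
```

```text
time_s: 3.9
eef_pos: [0.5706, 0.2907, 0.1027]
eef_rot: [0.001, 0.65, 0.76, 0.001]
wrist_force: [0.0, 0.8, -0.4]
opening: 0.996
3.95 [0.5706 0.2907 0.1028] jaw 8.933058382068557 0.9953746085193287 [-0.6454 -0.7379  0.1175]
core_blade [(array([0.5696, 0.2941, 0.0156]), 0.64)]
cup_blade []
```

View pics/w3c.png

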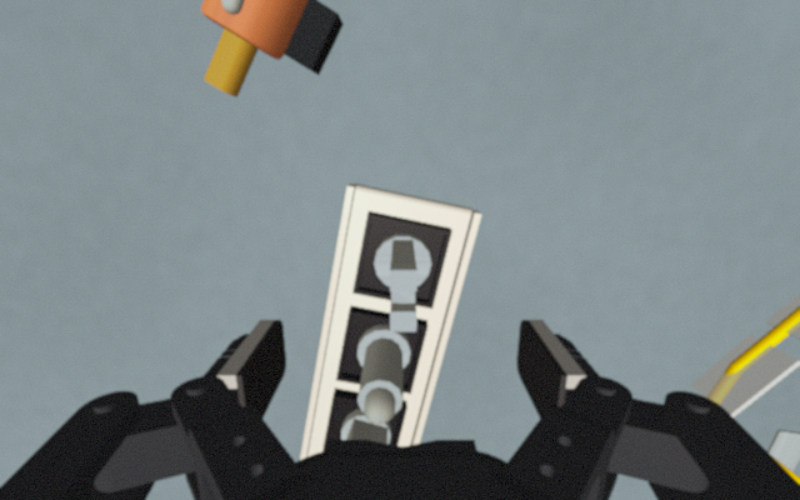

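The blade is centred between the fingers at about px 403,262, with its faces parallel to the pads. I'll compute its exact offset.

```bash
python3 - <<'E'
from h import *
c=dict(np.load('w3.npz'))
for n,(u,v),z in [('foot',(403,263),.023),('foot left',(373,263),.023),('foot right',(432,263),.023),('foot top',(403,235),.023),('roundfoot',(384,353),.023),('cup TL',(369,212),.021),('TR',(452,230),.021),('BL',(354,292),.021),('BR',(436,307),.021)]: print(n,px2w(c,u/1.25-.1,v/1.25-.1,z))
E
```

```text
foot [0.57143533 0.29147862 0.023     ]
foot left [0.55409893 0.28874971 0.023     ]
foot right [0.5882001  0.29411755 0.023     ]
foot top [0.56878242 0.30810323 0.023     ]
roundfoot [0.56899528 0.23117544 0.023     ]
cup TL [0.54765381 0.31789132 0.021     ]
TR [0.59630656 0.31494985 0.021     ]
BL [0.54524336 0.26813703 0.021     ]
BR [0.59589036 0.26616134 0.021     ]
```

```bash
python3 -m pendant '[[[1,1,-20,0,85],[0,0,-25,0,85],[0,0,-20,0,85],[0,0,-8,0,85],[0,0,0,0,85],[0,0,0,0,5],[0,0,0,0,5],[0,0,0,0,5]]]'
python3 -m pendant '[[[0,0,0,0,5],[0,0,0,0,5],[0,0,0,0,5],[0,0,0,0,5]]]'
```

```text
time_s: 5.05
eef_pos: [0.5712, 0.2919, 0.029]
eef_rot: [0.0, 0.65, 0.76, 0.0]
wrist_force: [-0.1, -0.4, -0.1]
opening: 0.373
time_s: 5.55
eef_pos: [0.5711, 0.2919, 0.0287]
eef_rot: [0.0, 0.65, 0.76, 0.0]
wrist_force: [-0.5, -0.0, 4.2]
opening: 0.136
```

The opening of 0.136 is about 12 mm, so the blade is gripped. Lift and carry it.

```bash
python3 -m pendant '[[[0,0,15,0,5],[0,0,35,0,5],[0,0,40,0,5],[0,0,15,0,5],[1,-15,0,0,5],[2,-35,0,0,5],[3,-45,0,1,5],[3,-50,0,1,5]]]'
python3 -m pendant '[[[3,-50,0,1,5],[3,-50,0,1,5],[3,-50,0,1,5],[3,-50,0,1,5],[3,-50,0,0,5],[3,-50,0,0,5],[3,-45,0,0,5],[2,-35,0,0,5]]]'
python3 -m pendant '[[[3,-18,0,0,5],[2,-8,0,0,5],[0,0,0,0,5],[0,0,0,0,5],[0,0,0,0,5],[0,0,0,0,5]]]'
python3 look.py w4 fitting_rack core_blade
```

```text
time_s: 6.55
eef_pos: [0.578, 0.1448, 0.1307]
eef_rot: [-0.001, 0.636, 0.772, -0.001]
wrist_force: [0.2, -0.2, -1.4]
opening: 0.132
time_s: 7.55
eef_pos: [0.6006, -0.2354, 0.1305]
eef_rot: [-0.002, 0.61, 0.793, -0.0]
wrist_force: [-0.5, 0.7, -0.5]
opening: 0.135
time_s: 8.3
eef_pos: [0.608, -0.2585, 0.1335]
eef_rot: [0.0, 0.609, 0.793, 0.0]
wrist_force: [-1.1, 0.0, -1.5]
opening: 0.132
8.35 [ 0.608  -0.2587  0.1335] jaw 14.996858861518353 0.13354176421531094 [-0.2975 -0.017  -1.291 ]
fitting_rack [(array([ 0.5867, -0.1709, -0.003 ]), 0.76)]
core_blade [(array([ 0.604 , -0.256 ,  0.1221]), 0.76)]
```

View pics/w4c.png

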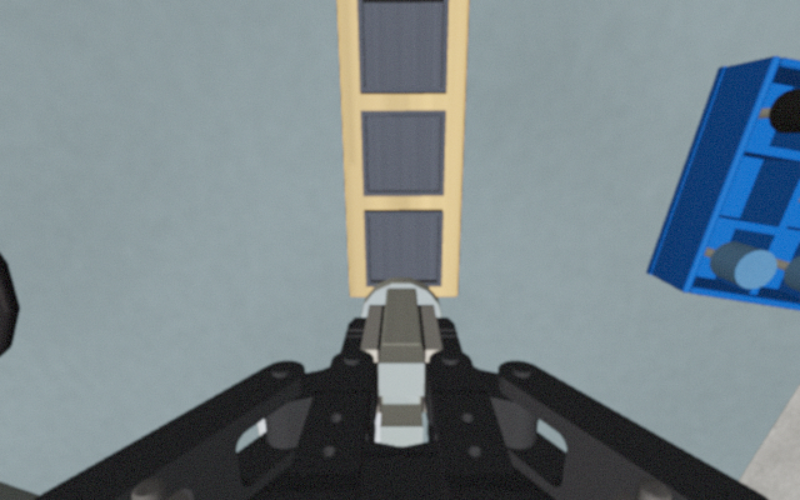

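The three nearest pockets show; pocket 4 spans about px 364–441 × 211–285. I'll fit the rack from these corners.

```bash
python3 - <<'E'
from h import *
from scipy.optimize import least_squares
np.set_printoptions(precision=4,suppress=True)
c=dict(np.load('w4.npz'))
P={-.031:[(445,112),(444,194),(363,194),(361,112)],-.093:[(441,211),(439,285),(367,284),(364,211)]}
for z in (.021,.015):
    W=[];L=[]
    for y,q in P.items():
        for (u,v),(sx,sy) in zip(q,[(1,1),(1,-1),(-1,-1),(-1,1)]): W.append(px2w(c,u/1.25-.1,v/1.25-.1,z)[:2]); L.append((y,sx,sy))
    W=np.array(W);L=np.array(L)
    def f(p):
        l=np.c_[L[:,1]*p[3],L[:,0]+L[:,2]*p[3]]; s,k=np.sin(p[2]),np.cos(p[2]); return (np.c_[k*l[:,0]-s*l[:,1],s*l[:,0]+k*l[:,1]]+p[:2]-W).ravel()
    r=least_squares(f,[.58,-.17,.26,.026]);p=r.x;print(z,p,np.std(r.fun));print([p[:2]+[-y*np.sin(p[2]),y*np.cos(p[2])] for y in (.093,.031,-.031,-.093)])
E
```

```text
0.021 [ 0.5847 -0.1688  0.2624  0.0251] 0.0005860560345363003
[array([ 0.5606, -0.079 ]), array([ 0.5767, -0.1389]), array([ 0.5927, -0.1988]), array([ 0.6088, -0.2586])]
0.015 [ 0.585  -0.1697  0.2625  0.0257] 0.0005042704828334561
[array([ 0.5609, -0.0799]), array([ 0.5769, -0.1398]), array([ 0.593 , -0.1997]), array([ 0.6091, -0.2596])]
```

```bash
python3 -m pendant '[[[1,0,-20,0,5],[0,0,-35,0,5],[0,0,-30,0,5],[0,0,-12,0,5],[0,0,-5,0,5],[0,0,-2,0,5],[0,0,0,0,5],[0,0,0,0,5]]]'
python3 -m pendant '[[[0,0,0,0,20],[0,0,0,0,45],[0,0,0,0,60],[0,0,0,0,60],[0,0,0,0,60],[0,0,15,0,60],[0,0,30,0,60],[0,0,40,0,60]]]'
python3 look.py w5 core_blade fitting_rack
```

```text
time_s: 9.45
eef_pos: [0.6094, -0.2596, 0.0303]
eef_rot: [0.001, 0.609, 0.793, 0.0]
wrist_force: [0.2, -1.1, -0.9]
opening: 0.135
time_s: 10.45
eef_pos: [0.6083, -0.2589, 0.1152]
eef_rot: [-0.001, 0.609, 0.793, -0.0]
wrist_force: [0.4, 0.1, -0.5]
opening: 0.703
10.5 [ 0.6118 -0.2609  0.1226] jaw 14.970361459426378 0.7041409389537016 [ 2.8913 -1.2359  4.2754]
core_blade [(array([ 0.6074, -0.2602,  0.0135]), 0.84)]
fitting_rack [(array([ 0.5867, -0.169 , -0.0039]), 0.69)]
```

View pics/w5c.png

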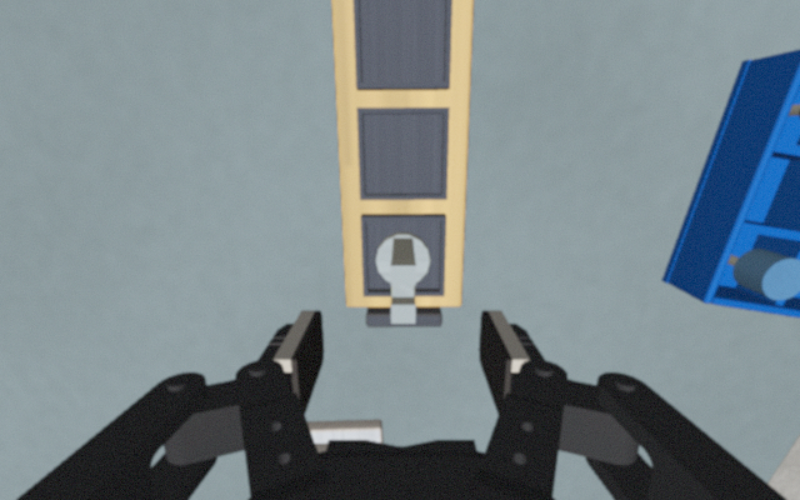

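The blade stands upright and centred in pocket 4 (px 403,262). Next is the round core.

```bash
python3 -m pendant '[[[-1,10,5,0,60],[-2,25,10,-1,60],[-3,40,0,-2,60],[-4,50,0,-3,60],[-4,50,0,-3,60],[-4,50,0,-3,60],[-4,50,0,-2,60],[-4,50,0,-2,60]]]'
python3 -m pendant '[[[-4,50,0,-2,60],[-4,50,0,0,60],[-3,40,0,0,60],[-2,20,0,0,60],[-1,5,0,0,60],[0,0,0,0,60],[0,0,0,0,60],[0,0,0,0,60]]]'
python3 look.py w6 core_round
python3 -c "
import cv2;a=cv2.imread('pics/w6.png');cv2.imwrite('pics/w6d.png',cv2.resize(a[150:400,200:440],None,fx=2.4,fy=2.4))"
```

```text
time_s: 11.6
eef_pos: [0.5812, 0.0681, 0.1283]
eef_rot: [-0.001, 0.714, 0.7, -0.001]
wrist_force: [0.2, -0.3, -0.0]
opening: 0.7
time_s: 12.6
eef_pos: [0.5692, 0.2297, 0.1293]
eef_rot: [0.0, 0.726, 0.688, -0.0]
wrist_force: [0.3, 0.4, 0.5]
opening: 0.704
12.65 [0.5691 0.2299 0.1294] jaw -3.1197251661263286 0.6997304454477324 [0.5944 1.3453 0.6397]
core_round [(array([0.5695, 0.2315, 0.0117]), 0.84)]
```

View pics/w6d.png

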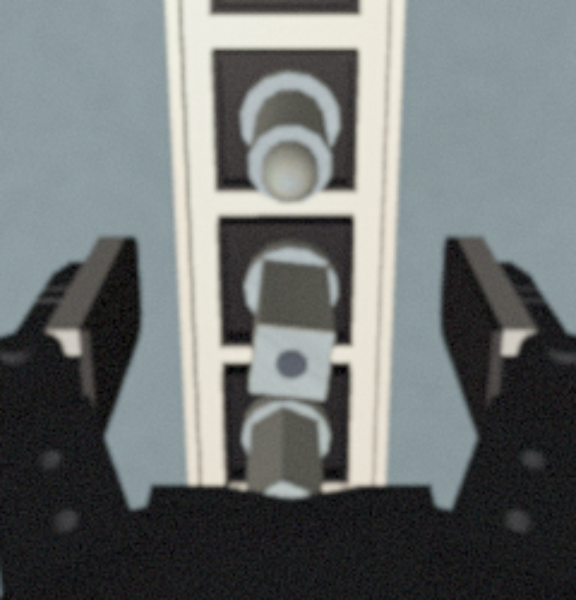

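Round is centred between the fingers at crop px 290,121. Square is at 291,290 and hex at 286,440.

```bash
python3 - <<'E'
from h import *
c=dict(np.load('w6.npz'))
P=lambda x,y,z: px2w(c,200+x/2.4-.3,150+y/2.4-.3,z)
for n,x,y,z in [('round',290,121,.023),('square',291,290,.023),('sq top dot',291,363,.069),('hex',286,440,.023)]: print(n,P(x,y,z))
for p,q in [((262,325),(249,390)),((334,332),(326,402))]:
    d=P(*p,.069)-P(*q,.069); print(np.degrees(np.arctan2(-d[0],d[1])))
for p,q in [((262,325),(334,332)),((249,390),(326,402))]:
    d=P(*q,.069)-P(*p,.069); print('x',np.degrees(np.arctan2(d[1],d[0])))
E
python3 -m pendant '[[[0,1,-25,0,60],[0,0,-35,0,60],[0,0,-25,0,60],[0,0,-10,0,60],[0,0,-5,0,60],[0,0,0,0,60],[0,0,0,0,15],[0,0,0,0,15]]]'
python3 -m pendant '[[[0,0,0,0,15],[0,0,0,0,15],[0,0,0,0,15],[0,0,0,0,15]]]'
```

```text
round [0.56873798 0.23043603 0.023     ]
square [0.56567412 0.16700133 0.023     ]
sq top dot [0.5656496  0.16717358 0.069     ]
hex [0.56030989 0.10296293 0.023     ]
-13.722869256211656
-7.938940836492381
x -9.348954267335753
x -13.352737018282161
time_s: 13.7
eef_pos: [0.5694, 0.232, 0.0302]
eef_rot: [0.0, 0.726, 0.688, 0.001]
wrist_force: [-0.6, 0.4, 2.4]
opening: 0.288
time_s: 14.2
eef_pos: [0.5695, 0.232, 0.0303]
eef_rot: [0.0, 0.726, 0.688, 0.001]
wrist_force: [-0.3, -0.2, 6.1]
opening: 0.263
```

```bash
python3 -m pendant '[[[0,0,15,0,15],[0,0,35,0,15],[0,0,40,0,15],[0,-10,15,0,15],[1,-20,0,1,15],[2,-35,0,2,15],[3,-45,0,3,15],[3,-50,0,3,15]]]'
python3 -m pendant '[[[3,-50,0,3,15],[3,-50,0,3,15],[3,-50,0,3,15],[3,-50,0,0,15],[2,-40,0,0,15],[1,-21,0,0,15],[0,-10,0,0,15],[0,0,0,0,15]]]'
python3 -m pendant '[[[0,0,-15,0,15],[0,0,-35,0,15],[0,0,-35,0,15],[0,0,-12,0,15],[0,0,-5,0,15],[0,0,-1.5,0,15],[0,0,0,0,15],[0,0,0,0,15]]]'
```

```text
time_s: 15.2
eef_pos: [0.5768, 0.0703, 0.1333]
eef_rot: [-0.001, 0.668, 0.744, -0.001]
wrist_force: [0.7, 0.2, -2.4]
opening: 0.269
time_s: 16.2
eef_pos: [0.5925, -0.1988, 0.1339]
eef_rot: [-0.001, 0.609, 0.793, 0.0]
wrist_force: [0.2, -0.3, -2.4]
opening: 0.267
time_s: 17.2
eef_pos: [0.5935, -0.1996, 0.0319]
eef_rot: [0.001, 0.609, 0.793, 0.0]
wrist_force: [0.4, 0.1, -2.3]
opening: 0.266
```

```bash
python3 -m pendant '[[[0,0,-1,0,15],[0,0,-0.5,0,15],[0,0,0,0,15],[0,0,0,0,28],[0,0,0,0,45],[0,0,0,0,60],[0,0,0,0,60],[0,0,0,0,60]]]'
python3 -m pendant '[[[0,0,15,0,60],[0,0,35,0,60],[0,0,35,0,60],[0,0,15,0,60],[0,0,0,0,60],[0,0,0,0,60]]]'
python3 look.py w7 core_round core_blade
python3 -c "
import cv2;a=cv2.imread('pics/w7.png');cv2.imwrite('pics/w7d.png',a[100:400,180:460])"
```

```text
time_s: 18.2
eef_pos: [0.5928, -0.1992, 0.0292]
eef_rot: [-0.0, 0.609, 0.793, -0.0]
wrist_force: [-0.1, -0.2, 0.0]
opening: 0.705
time_s: 18.95
eef_pos: [0.5919, -0.1987, 0.1278]
eef_rot: [-0.001, 0.609, 0.793, -0.0]
wrist_force: [-0.3, -0.2, 0.6]
opening: 0.699
19.0 [ 0.5918 -0.1987  0.1275] jaw 14.950951329044255 0.7040376690930632 [ 0.202  -0.4021 -0.1372]
core_round [(array([ 0.592 , -0.2002,  0.0151]), 0.97)]
core_blade [(array([ 0.6084, -0.2584,  0.0195]), 0.8)]
```

View pics/w7d.png

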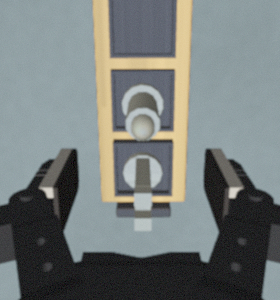

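Round is upright and centred in pocket 3 (crop px 142,102), with the blade beside it in pocket 4. Next is the square core, with the jaw at −10°.

```bash
python3 -m pendant '[[[0,8,0,0,60],[-2,25,0,-2,60],[-3,40,0,-4,60],[-4,50,0,-4,60],[-4,50,0,-4,60],[-4,50,0,-4,60],[-4,50,0,-4,60],[-3,45,0,-3,60]]]'
python3 -m pendant '[[[-2,30,0,0,60],[-1,14,0,0,60],[0,4,0,0,60],[0,0,0,0,60],[0,0,0,0,60],[0,0,0,0,60]]]'
python3 look.py w8 core_square
python3 -c "
import cv2;a=cv2.imread('pics/w8.png');cv2.imwrite('pics/w8d.png',cv2.resize(a[150:350,200:440],None,fx=2.4,fy=2.4))"
```

```text
time_s: 20.1
eef_pos: [0.5681, 0.1211, 0.129]
eef_rot: [-0.0, 0.767, 0.642, -0.0]
wrist_force: [0.7, -0.1, 0.4]
opening: 0.703
time_s: 20.85
eef_pos: [0.566, 0.1659, 0.1293]
eef_rot: [0.0, 0.767, 0.642, -0.0]
wrist_force: [0.7, 0.1, 0.5]
opening: 0.709
20.9 [0.566  0.1661 0.1293] jaw -10.104843128452542 0.7018752809801201 [ 0.4429 -0.0423  1.0906]
core_square [(array([0.5663, 0.1687, 0.0094]), 0.62)]
```

View pics/w8d.png

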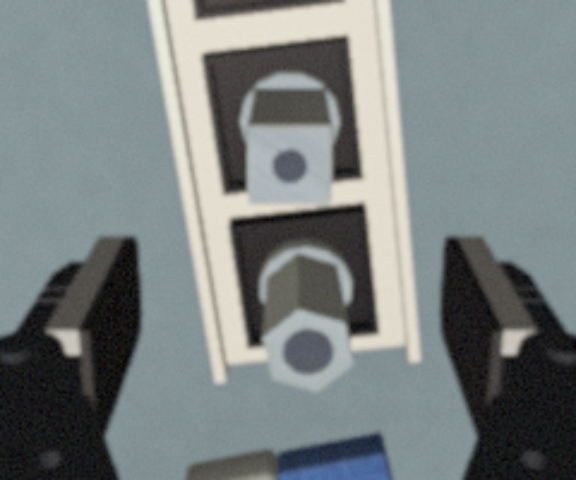

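The square is centred (crop px 290,120) with its faces square to the pads. The hex axis reads about −2°.

```bash
python3 -m pendant '[[[0,0.5,-25,0,60],[0,0,-35,0,60],[0,0,-25,0,60],[0,0,-10,0,60],[0,0,-5,0,60],[0,0,0,0,60],[0,0,0,0,15],[0,0,0,0,15]]]'
python3 -m pendant '[[[0,0,0,0,15],[0,0,0,0,15],[0,0,0,0,15],[0,0,0,0,15]]]'
python3 -m pendant '[[[0,0,15,0,15],[0,0,35,0,15],[0,0,40,0,15],[0,-8,15,1,15],[1,-20,0,4,15],[1,-35,0,5,15],[1,-45,0,5,15],[2,-50,0,5,15]]]'
```

```text
time_s: 21.95
eef_pos: [0.5663, 0.1673, 0.0301]
eef_rot: [0.0, 0.766, 0.642, 0.0]
wrist_force: [-3.5, 0.9, 4.6]
opening: 0.279
time_s: 22.45
eef_pos: [0.5666, 0.1674, 0.0302]
eef_rot: [0.0, 0.766, 0.643, 0.001]
wrist_force: [-0.8, 0.8, 5.8]
opening: 0.271
time_s: 23.45
eef_pos: [0.5697, 0.008, 0.1332]
eef_rot: [-0.001, 0.641, 0.767, -0.001]
wrist_force: [0.9, -0.5, -1.5]
opening: 0.274
```

```bash
python3 -m pendant '[[[2,-50,0,3,15],[2,-48,0,2,15],[1,-30,0,0,15],[1,-15,0,0,15],[0,-5,0,0,15],[0,0,0,0,15],[0,0,0,0,15],[0,0,-15,0,15]]]'
python3 -m pendant '[[[0,0,-35,0,15],[0,0,-35,0,15],[0,0,-12,0,15],[0,0,-5,0,15],[0,0,-2,0,15],[0,0,-0.5,0,15],[0,0,0,0,15],[0,0,0,0,15]]]'
```

```text
time_s: 24.45
eef_pos: [0.578, -0.1382, 0.1201]
eef_rot: [0.002, 0.609, 0.794, 0.0]
wrist_force: [0.3, 0.5, -2.1]
opening: 0.273
time_s: 25.45
eef_pos: [0.5772, -0.1389, 0.0304]
eef_rot: [0.0, 0.609, 0.793, 0.0]
wrist_force: [-0.5, 0.3, -1.9]
opening: 0.275
```

```bash
python3 -m pendant '[[[0,0,-0.5,0,15],[0,0,0,0,15],[0,0,0,0,28],[0,0,0,0,45],[0,0,0,0,60],[0,0,0,0,60],[0,0,0,0,60],[0,0,15,0,60]]]'
python3 -m pendant '[[[0,0,35,0,60],[0,0,35,0,60],[0,0,15,0,60],[0,0,0,0,60],[0,0,0,0,60]]]'
python3 look.py w9 core_square core_round core_blade
python3 -c "
import cv2;a=cv2.imread('pics/w9.png');cv2.imwrite('pics/w9d.png',a[100:400,180:460])"
```

```text
time_s: 26.45
eef_pos: [0.5757, -0.1382, 0.0436]
eef_rot: [-0.001, 0.609, 0.793, -0.0]
wrist_force: [-1.1, -0.2, 0.6]
opening: 0.704
time_s: 27.08
eef_pos: [0.5759, -0.1383, 0.1279]
eef_rot: [-0.001, 0.609, 0.793, -0.0]
wrist_force: [0.2, 0.3, -0.4]
opening: 0.7
27.125 [ 0.5758 -0.1382  0.1276] jaw 14.956061593763662 0.6978734776582716 [ 0.4863  0.0522 -0.0107]
core_square [(array([ 0.5777, -0.1384,  0.0105]), 0.84)]
core_round [(array([ 0.5903, -0.1981,  0.0132]), 0.9)]
core_blade [(array([ 0.6063, -0.2589,  0.0169]), 0.91)]
```

View pics/w9d.png

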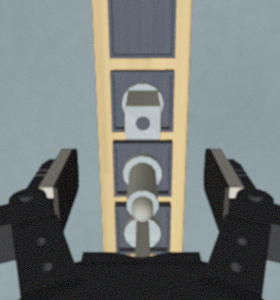

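Square is upright and centred in pocket 2 (crop px 143,102). The last one is the hex.

```bash
python3 -m pendant '[[[0,8,0,0,60],[-2,25,0,-2,60],[-3,40,0,-4,60],[-3,50,0,-4,60],[-3,50,0,-4,60],[-3,40,0,-3,60],[-2,22,0,0,60],[0,7,0,0,60]]]'
python3 -m pendant '[[[0,0,0,0,60],[0,0,0,0,60],[0,0,0,0,60]]]'
python3 look.py w10 core_hex
python3 -c "
import cv2;a=cv2.imread('pics/w10.png');cv2.imwrite('pics/w10d.png',cv2.resize(a[150:350,200:440],None,fx=2.4,fy=2.4))"
```

```text
time_s: 28.28
eef_pos: [0.5603, 0.105, 0.1291]
eef_rot: [-0.0, 0.719, 0.695, -0.0]
wrist_force: [-0.1, -0.5, 0.2]
opening: 0.701
time_s: 28.65
eef_pos: [0.561, 0.1024, 0.1293]
eef_rot: [0.0, 0.72, 0.694, -0.0]
wrist_force: [0.3, 0.1, 0.3]
opening: 0.702
28.7 [0.561  0.1025 0.1293] jaw -2.113863541553844 0.7002287955866835 [ 0.7489 -0.2214 -0.2334]
core_hex [(array([0.5593, 0.1042, 0.0137]), 0.58), (array([0.5619, 0.2236, 0.0114]), 0.37)]
```

View pics/w10d.png

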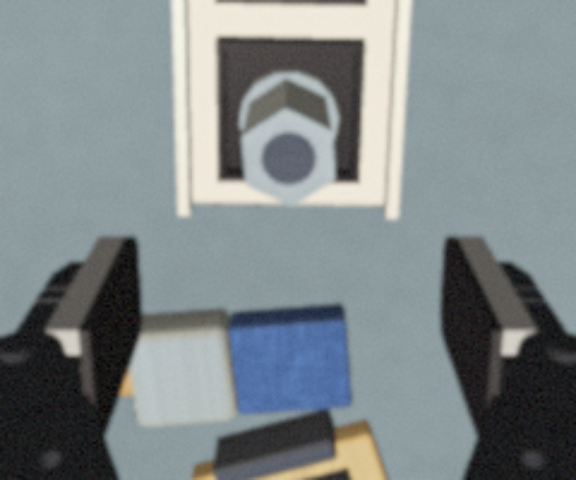

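The hex is centred (crop px 289,120) and needs about 2° more turn. Grip it.

```bash
python3 -m pendant '[[[0,0.5,-25,-2,60],[0,0,-35,0,60],[0,0,-25,0,60],[0,0,-10,0,60],[0,0,-6,0,60],[0,0,0,0,60],[0,0,0,0,15],[0,0,0,0,15]]]'
python3 -m pendant '[[[0,0,0,0,15],[0,0,0,0,15],[0,0,0,0,15],[0,0,0,0,15]]]'
python3 -m pendant '[[[0,0,15,0,15],[0,0,35,0,15],[0,0,40,0,15],[0,-8,15,1,15],[0,-20,0,4,15],[0,-35,0,5,15],[0,-40,0,5,15],[0,-35,0,4,15]]]'
python3 -m pendant '[[[0,-25,0,0,15],[0,-14,0,0,15],[0,-5,0,0,15],[0,0,0,0,15],[0,0,0,0,15]]]'
```

```text
time_s: 29.75
eef_pos: [0.5615, 0.1039, 0.0293]
eef_rot: [0.001, 0.732, 0.682, 0.001]
wrist_force: [-3.8, 0.1, 5.4]
opening: 0.301
time_s: 30.25
eef_pos: [0.5617, 0.1038, 0.0293]
eef_rot: [0.001, 0.732, 0.682, 0.001]
wrist_force: [-0.8, -0.3, 6.0]
opening: 0.298
time_s: 31.25
eef_pos: [0.5598, -0.0358, 0.1323]
eef_rot: [-0.001, 0.608, 0.794, -0.0]
wrist_force: [0.2, 0.4, -3.1]
opening: 0.3
time_s: 31.88
eef_pos: [0.5607, -0.0773, 0.1332]
eef_rot: [-0.0, 0.609, 0.793, 0.0]
wrist_force: [0.6, 0.2, -3.0]
opening: 0.301
```

```bash
python3 -m pendant '[[[0,-1,-15,0,15],[0,0,-35,0,15],[0,0,-35,0,15],[0,0,-12,0,15],[0,0,-5,0,15],[0,0,-2,0,15],[0,0,-0.5,0,15],[0,0,0,0,15]]]'
python3 -m pendant '[[[0,0,0,0,15],[0,0,-0.5,0,15],[0,0,0,0,15],[0,0,0,0,30],[0,0,0,0,45],[0,0,0,0,60],[0,0,0,0,60],[0,0,0,0,60]]]'
python3 -m pendant '[[[0,0,15,0,60],[0,0,35,0,60],[0,0,40,0,60],[-20,20,30,0,60],[-40,40,30,0,60],[-40,40,20,0,60],[-20,20,10,0,60],[0,0,0,0,60]]]'
python3 - <<'E'
from h import *
for n in ['top','scene']:
    c=cam(n,n+'9')
    for t in ['core_round','core_square','core_hex','core_blade']:
        print(n,t,[(np.round(w(c,d['at']),4),round(d['confidence'],2)) for d in spotter.tip_of(n,t)[:1]])
    if n=='top': a=c['img'][130:230,310:490]
    else: b=c['img'][100:280,180:360]
a=cv2.resize(a,(720,400))[:, :, ::-1]; cv2.imwrite('pics/fin_top.png',a); cv2.imwrite('pics/fin_scene.png',cv2.resize(b,(580,580),interpolation=cv2.INTER_CUBIC)[:,:,::-1])
E
```

```text
time_s: 32.88
eef_pos: [0.5615, -0.0794, 0.0297]
eef_rot: [0.001, 0.609, 0.793, 0.0]
wrist_force: [-1.0, -0.8, -2.6]
opening: 0.295
time_s: 33.88
eef_pos: [0.5608, -0.0792, 0.0282]
eef_rot: [-0.0, 0.609, 0.793, -0.0]
wrist_force: [-1.0, 0.3, 0.2]
opening: 0.698
time_s: 34.88
eef_pos: [0.4416, 0.0409, 0.2096]
eef_rot: [0.002, 0.608, 0.794, 0.001]
wrist_force: [-0.0, 0.0, -0.2]
opening: 0.7
top core_round [(array([ 0.5881, -0.2022,  0.0161]), 0.66)]
top core_square [(array([ 0.5764, -0.1446,  0.0151]), 0.8)]
top core_hex [(array([ 0.5582, -0.0823,  0.0166]), 0.61)]
top core_blade [(array([ 0.608 , -0.2621,  0.0122]), 0.62)]
scene core_round [(array([ 0.5944, -0.1992,  0.0163]), 0.59)]
scene core_square [(array([ 0.5749, -0.1362,  0.0131]), 0.74)]
scene core_hex [(array([ 0.5553, -0.0783,  0.0163]), 0.78)]
scene core_blade [(array([ 0.6087, -0.2609,  0.0151]), 0.79)]
```

View pics/fin_top.png

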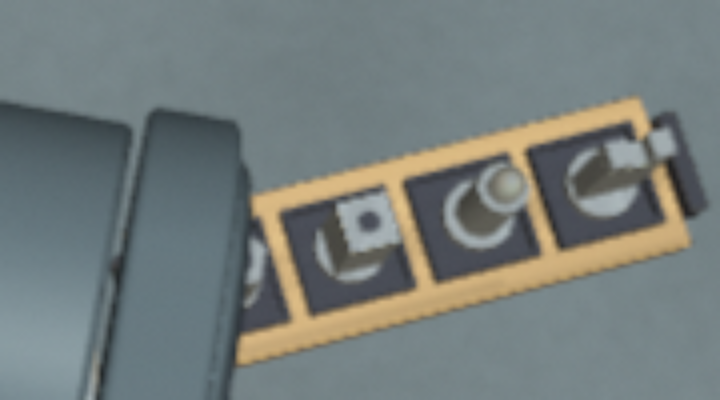

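View pics/fin_scene.png

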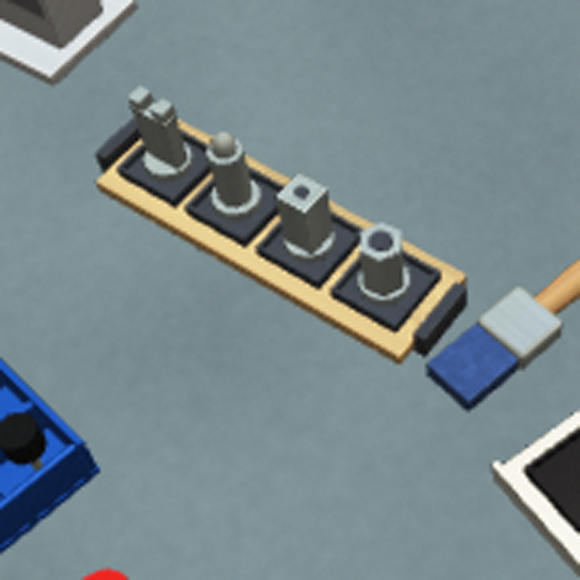

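The final pictures show all four cores upright on their pocket floors. From right to left as the robot sees it, they are blade, round, square and hex (scene crop px 165,155 / 235,190 / 308,235 / 383,275).

```bash
python3 -m pendant '[[[0,0,0,0,60],[0,0,0,0,60],[0,0,0,0,60],[0,0,0,0,60]]]'; python3 -c "
from bench import order;print(order.hand_in())"
```

```text
time_s: 35.88
eef_pos: [0.4418, 0.0399, 0.2076]
eef_rot: [0.0, 0.609, 0.793, 0.0]
wrist_force: [-0.3, 0.8, -0.3]
opening: 0.705
the job is handed in; nothing more can be done
None
```

I moved all four cores to the fitting rack in reverse order and handed the job in at about 36 s. From left to right they stood blade, round, square, hex. They now stand hex, square, round, blade, so the blade is in the rightmost pocket.

- **Final scene picture:** all four cores are upright on their pocket floors, and the arm is clear of them.
- **Top view:** it confirms the blade, round and square. The arm hid most of the hex, so its upright stance rests on the scene picture.
- **Positions:** the networks put every core within about 6 mm of its pocket centre. The largest differences were the square in the top view and the hex in the scene view. In the pictures every foot lies inside its pocket.
- **Forces:** the wrist force readings stayed under about 7 N, and no check failed.

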